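Set the mixture screw of the generator's carburettor

ROBOT

A 6-joint arm with a two-finger parallel gripper is mounted at the origin on a cart in front of the work surface, level with it; the furniture and walls round the work are solid. World frame = base frame: x ahead of the robot, y to its left, z up, the work surface at z = 0. Lengths are in m, angles in rad, forces in N, time in s.
With the tool pointing down it reaches from about 0.35 to 0.975 m from the base axis. Payload 4.9 kg.
Tool frame: the origin (TCP) lies at the very end of the fingers, on their centre line; the grasp point (between the pads) lies arm.hold_point_z behind it (arm.hold_point_z is the distance from the TCP to the grasp point, in m); z points along the fingers, y is the line along which they close (so a half turn about z gives the same grasp; the last joint's range is limited). The gripper opens to 85 mm and grips with 20 to 120 N. Pads are 22 mm wide; open, the fingers measure 114 mm over their backs; the gripper's body (76 mm by 85 mm) begins 54 mm behind the grasp point. The pads swing forward as they close: fully open they stand 13 mm farther back than shut.
Start: joints at [1.094, 0.053, 1.613, -0, 1.476, -0.119], TCP at [0.219, 0.585, 0.231] pointing down, gripper open.
Joint ranges: [-3.01, 3.01], [-1.01, 2.22], [0.06, 2.58], [-1.02, 4.17], [0.09, 2.62], [-3.14, 3.14]. Speed limits (rad/s): [2.57, 2.57, 3.14, 3.14, 3.14, 3.14].

INTERFACE

Orientations are given as [roll, pitch, yaw] about the fixed x, y, z axes, in that order (R = Rz(yaw) Ry(pitch) Rx(roll)).
In Python, from rig import arm, imaging gives the robot as it stands.
- The arm moves only by the tool move_arm, never from a script. Its argument "rows" is one flat list of numbers, 6 for each row, row after row: the shift along the world's x, y, z in units of 1 m (1.0 is 1 m), then the turn, a rotation vector about the world's x, y, z in units of 360 degrees (1.0 is 360 degrees). A call has 1 to 10 rows; each row is the pose to reach, as a shift and turn from the pose commanded when the call began, turning the shorter way round; what a row does not reach only later rows make up. A row lasts 1/12 s, in which the tool goes at most 41.7 mm and 7.16 degrees, less where a joint would pass 70% of its speed; a pose out of reach is approached as far as the arm can. A call with a number of a shift or a turn outside -1 to 1 is refused whole. A call with a gripper value outside its range is refused whole. "claw" is the opening, from 0 (shut) to 1 (fully open), set as the call begins (left out, the last holds). The fingers move at their own pace and stop on an object; the grip force is fixed at half the most. Time passes only in rows, so rows that repeat a pose let the fingers close. It gives the time, the measured TCP pose, the force, the opening and the grip force at its end, in the units of the state.
- arm.state(): the state, without advancing time (a new reading comes with each control period).
- imaging.capture(name): name is "side" or "top" or "wrist"; returns a dict with "pixels" (480x640x3 uint8, blue, green, red), "vfov" (degrees; the focal length in pixels is half the picture's height over the tangent of half this angle, whatever the lens; pixels are square), "cx", "cy" (the principal point, pixels), "distortion" ([k1, k2, p1, p2, k3] as OpenCV has them; the pictures are not rectified), "cam_to_world" (4x4, takes a point from camera to world coordinates). Camera axes: x right, y down, z forward; pixel columns grow to the right and rows downward; lengths in m; the calibration is good to about 2 mm. A picture is of the moment at which its call begins. There is no depth.
- arm.finish_job(): hands the job in; it is judged then, once.
The state is a dict: "time_s": time; "joint_positions": joint angles; "qvel": joint speeds; "joint_torque": joint torques, N m; "eef_pos": TCP position; "ee_rot": TCP orientation; "force": force on the tool from outside, world axes, zero at the start; "ft_torque": the same for the moment, N m; "finger_gap": opening from 0.0 (shut) to 1.0 (fully open); "finger_force": force on a finger pad.
Only numpy, scipy, OpenCV 4.12 (cv2) and the standard library are available. Lean on these libraries where they do the work, as an engineer would, in place of code of your own. Each camera call takes 0.05 s, during which the arm holds its last target. There are 200 camera calls.

TASK

Take the red dust cap off the carburettor and stand it upright on the bench, open side down. Turn the T-bar mixture screw that was under it gently clockwise until it just bottoms on its seat, without forcing it, then back it off a quarter turn and let go. Leave the loose screwdriver, spark plug and carton where they are.

Things in the scene. Friction and masses are not known exactly. Their poses are not given: they have to be found in the camera images.
- carb: Small aluminium carburettor on a blue stand plate, fixed to the bench; place and heading vary. Plate 130 x 100 x 10 mm (x, y, z), carburettor 100 x 66 mm and 79 mm high, then a round tower of radius 16 mm to 95 mm. Origin: centre of the plate's underside, z up. On the tower, on this axis, is a brass flange of radius 21 mm, its top 100 mm above the bench; the cap stands on it at the start.
- cap_mid (a point): Middle of the loose red plastic dust cap, a plain round cup 40 mm in diameter and 45 mm high, closed at the top and open below, 3 mm walls, 30 g. Point on its axis half-way up (22.5 mm over its rim); z points to its closed top. At the start it stands over the screw, on the brass flange; it lifts straight off by 40 mm.
- screw_bar (a point): Middle of the steel T-bar of the mixture screw: an upright flat bar 26 mm long (x), 10 mm thick (y), 30 mm high (z), on the vertical axis through the carburettor's origin, its middle 123 mm above the bench. A red line on top marks its +x end; its heading at the start is anything. Clockwise from above turns it in, with 0.05 N m of running friction.
- driver_blue: Loose bystander: blue-handled screwdriver lying on the bench to the right, 178 mm long.
- plug_carton: Loose bystander: blue carton 58 x 115 x 42 mm on the bench to the left.
- spark_plug: Loose bystander: spark plug 73 mm long lying on the bench at the front left.
- needle_foot (a point): Foot of the screw's needle, hidden inside the tower on the screw's axis; on its seat it is 90 mm above the bench, and it rises 1.9 mm a turn as the screw is turned out: too little to measure here. At the start the screw is 0.15 to 0.42 turn out. The quarter turn counts from first touch on the seat.
- needle_seat (a point): The needle's seat, hidden inside the tower 83 mm above the bench on the screw's axis. The bar's heading at which the screw bottoms differs each time and shows nowhere: feel for it. On the seat the torque on the bar rises 1.2 N m per rad of further turning and the seat sinks 1 mm per rad (too little to measure); 0.15 to 0.25 N m is lightly bottomed, over 0.4 N m does damage.
Not all that is in view belongs to the job. There is more than one size of the part that bears cap_mid; the job needs the largest. Leave any orange look-alike of the carb alone.

How it is judged:
On the way, in this order (a step that is already met when the one before it is completed fails the run):
1. the cap is off and stands upright on the bench (height (world z) of cap_mid below 0.027 m and angle between cap_mid's own z axis and vertical below 0.15 rad and linear speed of cap below 0.03 m/s), for 0.2 s.
2. the screw is turned in onto its seat (z of needle_seat in the frame of carb below 0.08292 m), for 0.1 s.
At the end, for the whole second after the job is handed in: The screw, having been bottomed, stands a quarter turn (90 degrees, within 20) out from first touch on its seat, at rest; the cap stands upright (within 0.15 rad) and still on the bench, open side down (z of needle_foot in the frame of carb between 0.090366 and 0.090576 m and height (world z) of cap_mid between 0.018 and 0.027 m and angle between cap_mid's own z axis and vertical below 0.15 rad and linear speed of cap below 0.01 m/s and angular speed of screw below 0.05 rad/s).
It fails at once if the screw is forced onto its seat (over about 0.4 N m) (z of needle_seat in the frame of carb below 0.08266 m).
It fails at once if the screwdriver, spark plug or carton is moved more than 20 mm (distance of any of driver_blue, plug_carton, spark_plug from where it was at the start of the episode above 0.02 m).
It also fails if it takes over 67 s, if anything falls off the work surface, if the arm or the gripper's body presses on something with over 40 N, if the wrist force passes 120 N, or if a joint passes its speed limit or range.

## Working session

There is one attempt and no reset: what is moved stays moved. The work goes in short steps, Python scripts to look and compute and a tool call to move; the robot and the scene stay as the last step left them, time stands still between calls to the robot, and variables do not carry over. Pictures are saved under pics/ and viewed, at most 10 in all, crops included, and the job is handed in when it is done.

Besides the shell and the picture viewer there is one more tool, called after "Request:" in YAML: its name, and indented under it one key for each argument. move_arm: Moves the arm, as the interface text tells. Its arguments: {"type":"object","properties":{"rows":{"type":"array"},"claw":{"type":"number"}},"required":["rows"]}

```bash
mkdir -p pics; cat > h.py <<'E'
import numpy as np,cv2
from rig import arm,imaging
def cap(n):
    c=imaging.capture(n);c['pixels']=np.asarray(c['pixels']);f=240/np.tan(np.radians(c['vfov'])/2)
    c['K']=np.array([[f,0,c['cx']],[0,f,c['cy']],[0,0,1.]]);c['T']=np.array(c['cam_to_world']);c['D']=np.array(c['distortion'],float);return c
def ray(c,uv):
    p=cv2.undistortPoints(np.array(uv,float).reshape(-1,1,2),c['K'],c['D']).reshape(-1,2)
    d=np.c_[p,np.ones(len(p))]@c['T'][:3,:3].T
    return c['T'][:3,3],d/np.linalg.norm(d,axis=1)[:,None]
def plane(c,uv,z):
    o,d=ray(c,uv);return o+d*((z-o[2])/d[:,2])[:,None]
def tri(rs):
    A=0;b=0
    for o,d in rs:
        P=np.eye(3)-np.outer(d,d);A=A+P;b=b+P@o
    x=np.linalg.solve(A,b);return x,[np.linalg.norm((np.eye(3)-np.outer(d,d))@(x-o)) for o,d in rs]
def redblobs(c,amin=60):
    h=cv2.cvtColor(c['pixels'],cv2.COLOR_BGR2HSV)
    m=((h[...,0]<6)|(h[...,0]>172))&(h[...,1]>130)&(h[...,2]>50)
    n,l,s,ce=cv2.connectedComponentsWithStats(m.astype(np.uint8))
    return [(s[i].tolist(),ce[i].round(1).tolist()) for i in range(1,n) if s[i,4]>amin]
E
python3 - <<'E'
from h import *
ims=[]
for n in ["side","top","wrist"]:
    c=cap(n);cv2.imwrite(f'pics/{n}0.png',c['pixels']);print(n,c['vfov'],c['T'].round(3).tolist(),c['distortion']);print(redblobs(c))
s=arm.state();print(s,arm.hold_point_z)
E
```

```text
side 46.21199622283644 [[-0.985, -0.107, 0.133, 0.35], [-0.17, 0.556, -0.814, 1.018], [0.013, -0.825, -0.566, 0.821], [0.0, 0.0, 0.0, 1.0]] [0.0597289 0.        0.        0.        0.       ]
[([461, 37, 179, 332, 23760], [566.1, 227.0]), ([240, 172, 22, 9, 96], [251.0, 175.2]), ([241, 181, 23, 37, 614], [251.9, 198.0]), ([294, 230, 18, 26, 406], [302.7, 242.8]), ([357, 270, 14, 19, 214], [362.9, 278.8]), ([618, 302, 22, 49, 381], [629.5, 323.3]), ([258, 304, 14, 20, 229], [264.6, 313.2]), ([127, 412, 46, 40, 1445], [149.9, 431.6])]
top 44.93334426874691 [[-0.016, -0.992, 0.124, 0.327], [-1.0, 0.013, -0.026, 0.018], [0.024, -0.124, -0.992, 1.547], [0.0, 0.0, 0.0, 1.0]] [-0.05782862  0.          0.          0.          0.        ]
[([411, 147, 23, 23, 230], [419.5, 160.0]), ([123, 161, 26, 25, 507], [135.4, 172.8]), ([264, 205, 10, 11, 84], [268.2, 210.1]), ([308, 217, 15, 17, 202], [315.3, 225.1]), ([323, 277, 12, 11, 103], [328.8, 282.1]), ([0, 353, 33, 57, 692], [8.3, 379.6]), ([0, 389, 72, 53, 939], [35.1, 417.7]), ([32, 400, 143, 80, 5309], [98.6, 447.2])]
wrist 71.80229266477498
[... 170 characters left out ...]
   ]
[]
{'time_s': 0.15, 'joint_positions': array([ 1.09403963e+00,  5.32156000e-02,  1.61399736e+00, -1.88753342e-05,
        1.47598813e+00, -1.18980172e-01]), 'qvel': array([-0.00111505, -0.00212367, -0.00572654,  0.00209432, -0.00076951,
        0.00073254]), 'joint_torque': array([ 9.93352442e-04, -3.94240379e+01, -3.70722699e+01,  8.48913515e-06,
        4.60834766e-03,  1.23417129e-05]), 'eef_pos': array([0.21863603, 0.58498638, 0.23032778]), 'ee_rot': array([-3.13999336e+00, -1.72265423e-04,  2.78381779e+00]), 'force': array([0.46408459, 0.35759812, 0.25091782]), 'ft_torque': array([-0.00654384, -0.00724426,  0.05609039]), 'finger_force': 0.0, 'finger_gap': 0.9965143066091422} 0.0187
```

View pics/side0.png

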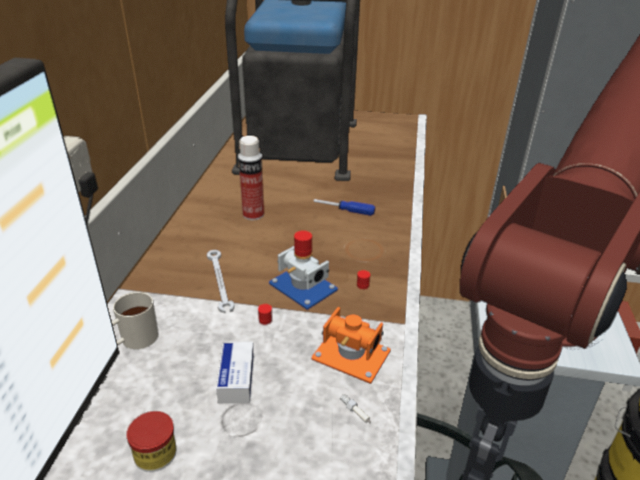

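View pics/top0.png

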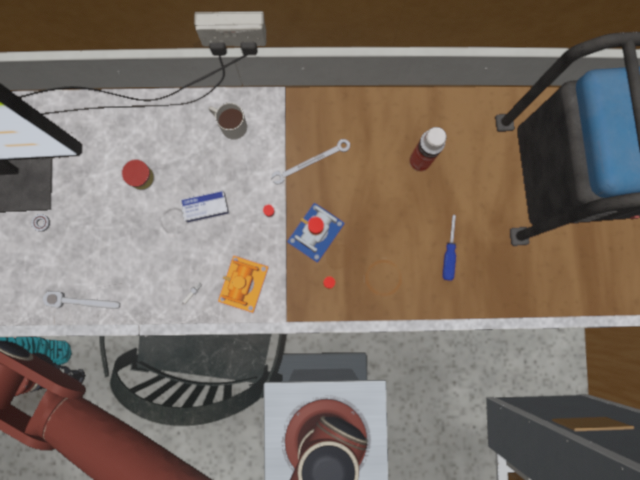

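In the side view the candidates for the cap are the red caps at (303,243), (363,279) and (265,313). The one at (303,243), top view (315,225), is the largest and stands on the carburettor over the blue plate. The orange body at side (350,345), top (243,284), is the look-alike to leave alone. I'll confirm this in a crop and measure.

```bash
python3 - <<'E'
from h import *
s=cap("side");t=cap("top")
a=cv2.resize(s['pixels'][215:335,230:400],None,fx=4,fy=4,interpolation=2)[:480,:400]
a=cv2.resize(s['pixels'][220:330,240:380],(400,314),interpolation=2)
b=cv2.resize(t['pixels'][190:300,230:370],(400,314),interpolation=2)
cv2.imwrite('pics/crop.png',np.hstack([a,b]))
# blue plate in both views: min-area rect
for c,bx in((s,(265,255,345,310)),(t,(283,198,350,265))):
    h=cv2.cvtColor(c['pixels'],cv2.COLOR_BGR2HSV);m=np.zeros(h.shape[:2],np.uint8)
    x0,y0,x1,y1=bx;m[y0:y1,x0:x1]=255*((h[...,0]>100)&(h[...,0]<125)&(h[...,1]>120))[y0:y1,x0:x1]
    k=cv2.findContours(m,0,1)[0];k=np.vstack([q for q in k if len(q)>8])
    w=plane(c,k.reshape(-1,2),0.01)[:,:2]
    print(cv2.minAreaRect((w*1000).astype(np.float32)))
# cap: silhouette side edges -> axis; triangulate silhouette centroids 
r=[]
for c,q in((s,(303,243)),(t,(315,225))):
    for st,ce in redblobs(c):
        if np.hypot(ce[0]-q[0],ce[1]-q[1])<6:
            r.append((c,st,ce))
print([x[1:] for x in r])
rs=[(o,d[0]) for o,d in (ray(c,[ce]) for c,st,ce in r)]
print(tri(rs))
for z in(.1225,.145):print(z,[plane(c,[ce],z)[0].round(4) for c,_,ce in r])
for c,ps in((s,[(363,279),(265,313)]),(t,[(329,282),(268,210)])):print(plane(c,ps,.015).round(3))
print(plane(t,[(445,280),(453,215),(185,295),(205,207),(420,160)],.01).round(3))
E
```

```text
((542.1190185546875, 25.882537841796875), (99.33966064453125, 128.96356201171875), 54.854000091552734)
((537.03173828125, 21.076828002929688), (94.35730743408203, 110.32289123535156), 54.948246002197266)
[([294, 231, 18, 26, 405], [302.8, 242.9]), ([308, 217, 15, 17, 202], [315.3, 225.2])]
(array([0.5438189 , 0.01755143, 0.12219621]), [np.float64(0.00030773474852077807), np.float64(0.0003077347485206917)])
0.1225 [array([0.5434, 0.018 , 0.1225]), array([0.5441, 0.0176, 0.1225])]
0.145 [array([0.5372, 0.0502, 0.145 ]), array([0.5406, 0.0176, 0.145 ])]
[[ 0.408 -0.017  0.015]
 [ 0.602  0.14   0.015]]
[[ 0.409 -0.017  0.015]
 [ 0.603  0.143  0.015]]
[[ 0.409 -0.326  0.01 ]
 [ 0.585 -0.355  0.01 ]
 [ 0.38   0.363  0.01 ]
 [ 0.614  0.313  0.01 ]
 [ 0.738 -0.271  0.01 ]]
```

View pics/crop.png

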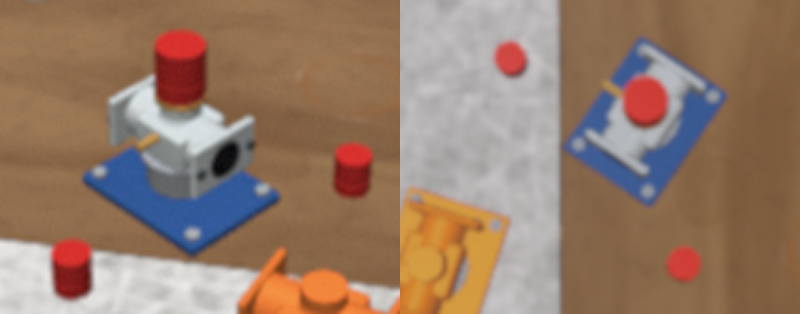

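The crop confirms it: the tall, wide red cup sits on the brass flange of the silver carburettor over the blue plate, side (303,243), top (315,225). The two loose caps are clearly smaller. The cap centre measures (0.544, 0.018, 0.122), which agrees with the stated 0.1225. I'll move above it and refine with the wrist camera.

Request:
move_arm:
  rows: [0.324,-0.565,0.03,0,0,0,0.324,-0.565,0.03,0,0,0,0.324,-0.565,0.03,0,0,0,0.324,-0.565,0.03,0,0,0,0.324,-0.565,0.03,0,0,0,0.324,-0.565,0.03,0,0,0,0.324,-0.565,0.03,0,0,0,0.324,-0.565,0.03,0,0,0,0.324,-0.565,0.03,0,0,0,0.324,-0.565,0.03,0,0,0]
  claw: 1

```text
time_s: 1.08
eef_pos: [0.4264, 0.2224, 0.2507]
ee_rot: [3.141, 0.001, 2.784]
force: [0.9, 0.3, 0.0]
finger_gap: 0.997
finger_force: 0.0
```

Request:
move_arm:
  rows: [0.117,-0.204,0.01,0,0,0,0.117,-0.204,0.01,0,0,0,0.117,-0.204,0.01,0,0,0,0.117,-0.204,0.01,0,0,0,0.117,-0.204,0.01,0,0,0,0.117,-0.204,0.01,0,0,0,0.117,-0.204,0.01,0,0,0,0.117,-0.204,0.01,0,0,0]

```text
time_s: 1.75
eef_pos: [0.5431, 0.0192, 0.2602]
ee_rot: [3.141, -0.001, 2.781]
force: [1.1, 0.4, -0.2]
finger_gap: 1.003
finger_force: 0.0
```

```bash
python3 - <<'E'
from h import *
c=cap("wrist");cv2.imwrite('pics/w1.png',c['pixels']);print(redblobs(c))
s=arm.state();print(s['eef_pos'],s['ee_rot'],s['joint_positions'].round(3),s['force'],s['ft_torque'])
h=cv2.cvtColor(c['pixels'],cv2.COLOR_BGR2HSV)
m=(((h[...,0]<6)|(h[...,0]>172))&(h[...,1]>130)&(h[...,2]>50)).astype(np.uint8)
for k in cv2.findContours(m,0,1)[0]:
    if cv2.contourArea(k)>300:
        for z in(.1,.1225,.145):
            print(z,cv2.minEnclosingCircle((plane(c,k.reshape(-1,2),z)[:,:2]*1000).astype(np.float32)))
print(c['T'].round(4).tolist())
E
```

```text
[([232, 83, 34, 33, 823], [248.3, 99.1]), ([299, 201, 49, 55, 2071], [322.8, 228.8]), ([430, 204, 27, 26, 524], [443.1, 216.6]), ([107, 432, 43, 48, 689], [132.4, 459.9])]
[0.54272518 0.02029708 0.26014834] [ 3.14134377e+00 -1.03460327e-03  2.78290561e+00] [-1.000e-01 -1.590e-01  1.769e+00  1.000e-03  1.533e+00 -1.312e+00] [-0.17963153 -0.01331893 -0.02918753] [ 0.01531847  0.01837911 -0.00541518]
0.1 ((720.13623046875, -291.855712890625), 40.350128173828125)
0.1225 ((702.3372192382812, -267.0533752441406), 37.354698181152344)
0.145 ((684.5380859375, -242.2510528564453), 34.359283447265625)
0.1 ((579.5743408203125, 124.89064025878906), 12.309765815734863)
0.1225 ((572.2099609375, 118.75543212890625), 11.39594554901123)
0.145 ((564.8455810546875, 112.6202392578125), 10.482125282287598)
0.1 ((551.2904052734375, 17.094728469848633), 26.47478675842285)
0.1225 ((546.0256958007812, 18.96183967590332), 24.509502410888672)
0.145 ((540.7610473632812, 20.828990936279297), 22.544095993041992)
0.1 ((423.0909423828125, -2.979410409927368), 14.364623069763184)
0.1225 ((427.34375, 0.3767337501049042), 13.298540115356445)
0.145 ((431.59588623046875, 3.7341747283935547), 12.232270240783691)
[[0.3534, 0.9021, 0.2477, 0.4804], [0.9355, -0.3409, -0.0932, 0.0422], [0.0003, 0.2647, -0.9643, 0.4031], [0.0, 0.0, 0.0, 1.0]]
```

View pics/w1.png

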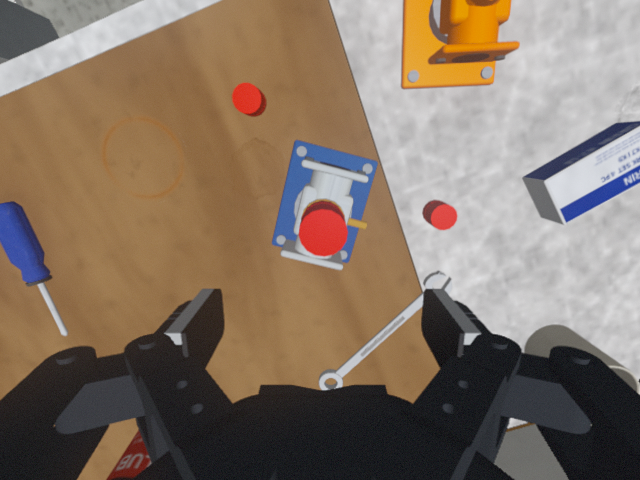

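The wrist view shows the cap centred at about (323,229), with its bright top disc slightly lower. The plate, both small caps and the carton are well clear of it. I'll fit the top disc alone.

```bash
cat >> h.py <<'E'
def disc(c,lo,box,z):
    h=cv2.cvtColor(c['pixels'],cv2.COLOR_BGR2HSV);x0,y0,x1,y1=box
    m=(((h[...,0]<6)|(h[...,0]>172))&(h[...,1]>130)&(h[...,2]>lo)).astype(np.uint8)
    q=np.zeros_like(m);q[y0:y1,x0:x1]=m[y0:y1,x0:x1]
    k=max(cv2.findContours(q,0,1)[0],key=cv2.contourArea).reshape(-1,2)
    return cv2.fitEllipse((plane(c,k,z)[:,:2]*1000).astype(np.float32)),cv2.fitEllipse(k)
E
python3 - <<'E'
from h import *
c=cap("wrist");t=cap("top");s=cap("side")
print(c['pixels'][200:260:4,323,2])
for lo in(150,190,215):
    for z in (.135,.145):print(lo,z,disc(c,lo,(290,190,360,265),z))
print('top',disc(t,190,(300,205,330,250),.145))
print('side',s['pixels'][228:260,303,2])
E
```

```text
[171 144 115 220 220 220 220 218 218 217 218 218 216 216 216]
150 0.135 (((545.845947265625, 17.81993293762207), (39.58118438720703, 40.05865478515625), 88.48790740966797), ((321.5975341796875, 233.13134765625), (46.26724624633789, 47.436241149902344), 98.81074523925781))
150 0.145 (((543.3858642578125, 18.76601791381836), (38.1046257019043, 38.564292907714844), 88.48746490478516), ((321.5975341796875, 233.13134765625), (46.26724624633789, 47.436241149902344), 98.81074523925781))
190 0.135 (((546.0678100585938, 17.71561050415039), (39.32731628417969, 39.518455505371094), 140.2284698486328), ((321.5762634277344, 233.42881774902344), (45.507266998291016, 47.238868713378906), 92.59048461914062))
190 0.145 (((543.5994873046875, 18.66558837890625), (37.860233306884766, 38.04423141479492), 140.23013305664062), ((321.5762634277344, 233.42881774902344), (45.507266998291016, 47.238868713378906), 92.59048461914062))
215 0.135 (((546.0233764648438, 18.04534149169922), (37.456336975097656, 38.60170364379883), 123.67365264892578), ((321.91754150390625, 233.27728271484375), (43.57699966430664, 45.90462875366211), 106.45362854003906))
215 0.145 (((543.5567016601562, 18.983020782470703), (36.05904769897461, 37.16168975830078), 123.673828125), ((321.91754150390625, 233.27728271484375), (43.57699966430664, 45.90462875366211), 106.45362854003906))
top (((534.9004516601562, 16.779529571533203), (16.823806762695312, 36.26297378540039), 2.977735996246338), ((315.6610412597656, 227.52752685546875), (6.821866989135742, 14.857682228088379), 86.38170623779297))
side [138 144 174 204 214 217 218 216 216 217 219 212 182 143 127 127 127 128
 126 127 126 127 129 138 132 123 123 125 133 152 147 130]
```

Request:
move_arm:
  rows: [0.0005,-0.0015,-0.03,0,0,0,0.0005,-0.0015,-0.06,0,0,0,0.0005,-0.0015,-0.09,0,0,0,0.0005,-0.0015,-0.12,0,0,0,0.0005,-0.0015,-0.14,0,0,0,0.0005,-0.0015,-0.152,0,0,0,0.0005,-0.0015,-0.152,0,0,0]

```text
time_s: 2.53
eef_pos: [0.5409, 0.02, 0.1052]
ee_rot: [-3.14, -0.006, 2.785]
force: [-0.1, -0.0, -0.3]
finger_gap: 0.998
finger_force: 0.0
```

Request:
move_arm:
  rows: [0,0,0,0,0,0,0,0,0,0,0,0,0,0,0,0,0,0,0,0,0,0,0,0,0,0,0,0,0,0,0,0,0,0,0,0,0,0,0,0,0,0,0,0,0,0,0,0]
  claw: 0.2

```text
time_s: 3.2
eef_pos: [0.5449, 0.0186, 0.1107]
ee_rot: [3.141, 0.004, 2.784]
force: [-0.5, 0.7, 6.3]
finger_gap: 0.446
finger_force: 60.5
```

Request:
move_arm:
  rows: [0,0,0.015,0,0,0,0,0,0.035,0,0,0,0,0,0.06,0,0,0,0,0,0.085,0,0,0,0,0,0.1,0,0,0,0,0,0.1,0,0,0,0,0,0.1,0,0,0]

```text
time_s: 3.78
eef_pos: [0.5439, 0.0187, 0.2092]
ee_rot: [3.141, 0.002, 2.784]
force: [-0.2, -0.1, -1.0]
finger_gap: 0.449
finger_force: 60.0
```

```bash
python3 - <<'E'
from h import *
c=cap("wrist");s=cap("side");a=c['pixels'];b=cv2.resize(s['pixels'][180:330,230:400],(544,480),interpolation=2)
cv2.imwrite('pics/w2.png',cv2.resize(np.hstack([a,b]),(800,324),interpolation=3))
s=arm.state();print(s['eef_pos'],s['ee_rot'],s['joint_positions'].round(3),s['force'],s['ft_torque'],s['finger_gap'])
E
```

```text
[0.54249432 0.01887875 0.20659614] [-3.14089482e+00 -2.68702532e-03  2.78370819e+00] [-0.102 -0.126  1.828  0.     1.442 -1.315] [-0.19320822  0.58420334 -0.7109919 ] [-0.01982632  0.01036696 -0.00918935] 0.44531258269326146
```

View pics/w2.png

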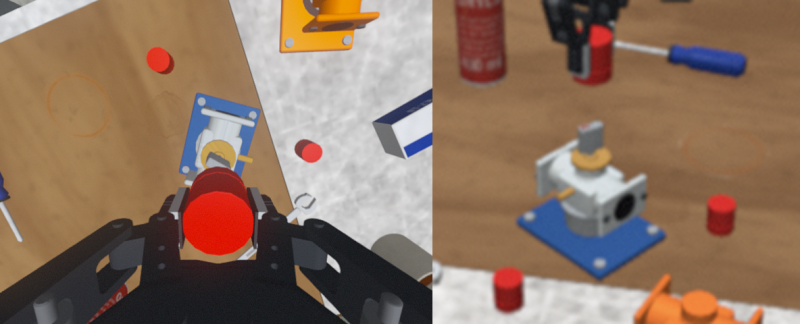

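The cap is held upright in the gripper. The T-bar is exposed on the brass flange. I'll carry the cap to a free patch of bench around (0.46,-0.14).

Request:
move_arm:
  rows: [-0.015,-0.03,0,0,0,0,-0.034,-0.065,0,0,0,0,-0.053,-0.1,0,0,0,0,-0.072,-0.138,0,0,0,0,-0.083,-0.159,-0.02,0,0,0,-0.083,-0.159,-0.055,0,0,0,-0.083,-0.159,-0.09,0,0,0,-0.083,-0.159,-0.125,0,0,0,-0.083,-0.159,-0.155,0,0,0,-0.083,-0.159,-0.17,0,0,0]

```text
time_s: 4.72
eef_pos: [0.4558, -0.1382, 0.032]
ee_rot: [3.141, -0.01, 2.783]
force: [-0.5, 0.4, 0.2]
finger_gap: 0.444
finger_force: 60.3
```

Request:
move_arm:
  rows: [0,0,-0.008,0,0,0,0,0,-0.016,0,0,0,0,0,-0.021,0,0,0,0,0,-0.023,0,0,0,0,0,-0.023,0,0,0]

```text
time_s: 5.13
eef_pos: [0.4609, -0.1403, 0.0159]
ee_rot: [-3.142, 0.001, 2.784]
force: [-0.1, -0.5, 0.1]
finger_gap: 0.446
finger_force: 60.3
```

Request:
move_arm:
  rows: [0,0,-0.002,0,0,0,0,0,-0.003,0,0,0,0,0,-0.004,0,0,0,0,0,-0.004,0,0,0,0,0,-0.004,0,0,0]

```text
time_s: 5.55
eef_pos: [0.4606, -0.1402, 0.0117]
ee_rot: [-3.142, 0.0, 2.784]
force: [0.2, 0.1, 0.6]
finger_gap: 0.445
finger_force: 60.3
```

Request:
move_arm:
  rows: [0,0,-0.0007,0,0,0,0,0,-0.0014,0,0,0,0,0,-0.002,0,0,0,0,0,-0.002,0,0,0,0,0,-0.002,0,0,0]

```text
time_s: 5.97
eef_pos: [0.4607, -0.1403, 0.0107]
ee_rot: [-3.141, -0.0, 2.784]
force: [-3.9, 2.9, 9.1]
finger_gap: 0.445
finger_force: 61.3
```

Request:
move_arm:
  rows: [0,0,0,0,0,0,0,0,0,0,0,0,0,0,0,0,0,0,0,0,0,0,0,0,0,0,0,0,0,0]
  claw: 1

```text
time_s: 6.38
eef_pos: [0.4603, -0.1401, 0.0092]
ee_rot: [3.142, -0.0, 2.784]
force: [0.5, -0.0, -0.7]
finger_gap: 1.001
finger_force: 0.0
```

Request:
move_arm:
  rows: [0,0,0.02,0,0,0,0,0,0.05,0,0,0,0,0,0.09,0,0,0,0,0,0.13,0,0,0,0,0,0.17,0,0,0,0,0,0.21,0,0,0,0.035,0.06,0.24,0,0,0,0.055,0.09,0.24,0,0,0,0.055,0.09,0.24,0,0,0,0.055,0.09,0.24,0,0,0]

```text
time_s: 7.22
eef_pos: [0.5177, -0.047, 0.2515]
ee_rot: [3.139, 0.003, 2.788]
force: [0.3, 0.0, 0.3]
finger_gap: 0.997
finger_force: 0.0
```

```bash
python3 - <<'E'
from h import *
c=cap("wrist");s=cap("side");cv2.imwrite('pics/w3.png',c['pixels'])
print('wrist',redblobs(c,15));print('side',redblobs(s)); print('top',redblobs(cap('top')))
s=arm.state();print(s['eef_pos'],s['ee_rot'],s['joint_positions'].round(3),s['force'],s['ft_torque'],s['finger_gap'])
E
```

```text
wrist [([300, 81, 30, 34, 773], [314.4, 96.8]), ([201, 168, 46, 40, 1338], [223.0, 187.2]), ([484, 203, 39, 29, 704], [505.2, 217.1]), ([414, 236, 8, 6, 16], [417.5, 238.4]), ([221, 387, 25, 15, 202], [233.3, 393.5])]
side [([305, 0, 308, 93, 11835], [450.4, 37.3]), ([613, 0, 27, 42, 625], [628.0, 21.6]), ([541, 127, 99, 129, 4531], [604.6, 206.7]), ([240, 172, 22, 9, 93], [250.9, 175.3]), ([241, 181, 23, 37, 617], [251.9, 198.0]), ([499, 229, 141, 123, 4395], [558.2, 299.7]), ([340, 233, 16, 24, 311], [347.7, 244.4]), ([357, 270, 14, 19, 212], [362.9, 278.9]), ([258, 304, 14, 20, 229], [264.6, 313.2]), ([127, 412, 46, 40, 1449], [149.9, 431.6])]
top [([411, 146, 23, 24, 232], [419.3, 160.0]), ([123, 161, 26, 25, 503], [135.3, 172.8]), ([333, 183, 56, 69, 1325], [360.4, 206.5]), ([264, 205, 10, 11, 84], [268.2, 210.1]), ([374, 254, 11, 16, 127], [378.6, 262.0]), ([316, 262, 55, 92, 1750], [342.4, 298.7]), ([264, 379, 39, 101, 1458], [281.5, 439.2]), ([298, 392, 31, 88, 1324], [314.8, 449.0]), ([226, 425, 41, 21, 323], [251.5, 433.7])]
[ 0.51508701 -0.0501497   0.24885693] [-3.14096220e+00 -1.06140300e-03  2.78438756e+00] [-2.410e-01 -2.170e-01  1.838e+00 -1.000e-03  1.522e+00 -1.454e+00] [ 0.10634244 -0.81371515  0.63814553] [ 0.05233784 -0.00078854  0.04621844] 1.0013937645723652
```

View pics/w3.png

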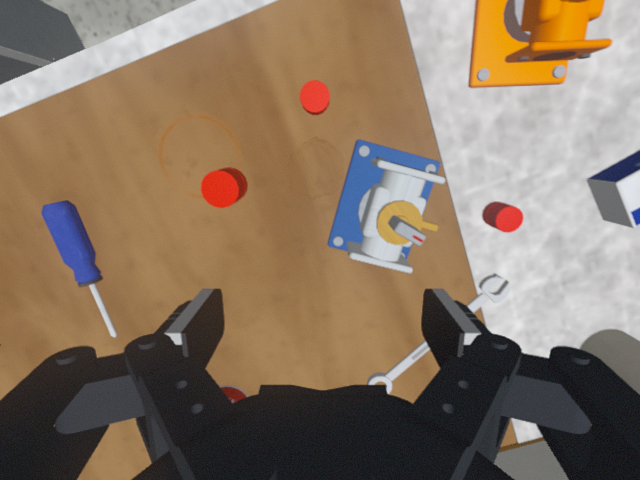

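The cap stands upright at (222,187). The bar's top is at about (408,231), with the red mark at (417,238). I'll hover over the axis and measure the heading close up.

Request:
move_arm:
  rows: [0.014,0.034,-0.01,0,0,0,0.0285,0.0687,-0.03,0,0,0,0.0285,0.0687,-0.05,0,0,0,0.0285,0.0687,-0.05,0,0,0,0.0285,0.0687,-0.05,0,0,0]

```text
time_s: 7.78
eef_pos: [0.5424, 0.0177, 0.1975]
ee_rot: [-3.14, -0.004, 2.783]
force: [-0.0, -0.0, 0.0]
finger_gap: 0.997
finger_force: 0.0
```

```bash
python3 - <<'E'
from h import *
c=cap("wrist");P=c['pixels'];print(redblobs(c,8))
cv2.imwrite('pics/raw4.png',P)
u=cv2.projectPoints(np.array([[.5435,.0187,.138],[.5435,.0187,.1]]),cv2.Rodrigues(c['T'][:3,:3].T)[0],-c['T'][:3,:3].T@c['T'][:3,3],c['K'],c['D'])[0].reshape(-1,2);print(u)
x,y=u[0].astype(int);print(x,y)
cv2.imwrite('pics/w4.png',cv2.resize(P[y-50:y+50,x-50:x+50],(600,600),interpolation=0))
s=arm.state();print(s['eef_pos'],s['ee_rot'],s['joint_positions'].round(3))
np.save('T4.npy',c['T'])
# brass flange in the wrist view on z=.1
h=cv2.cvtColor(P,cv2.COLOR_BGR2HSV);m=((h[...,0]>14)&(h[...,0]<28)&(h[...,1]>110)).astype(np.uint8);q=0*m;q[y-70:y+70,x-70:x+70]=m[y-70:y+70,x-70:x+70]
k=max(cv2.findContours(q,0,1)[0],key=cv2.contourArea).reshape(-1,2);print(cv2.minEnclosingCircle((plane(c,k,.1)[:,:2]*1000).astype(np.float32)))
E
```

```text
[([216, 71, 41, 41, 1253], [235.4, 90.9]), ([103, 174, 66, 47, 2278], [134.1, 196.2]), ([444, 213, 19, 23, 51], [450.2, 220.2]), ([452, 216, 33, 31, 755], [468.2, 231.8]), ([329, 259, 12, 7, 25], [334.4, 261.9]), ([109, 432, 41, 48, 804], [132.4, 460.3])]
[[325.49650759 255.29693197]
 [325.11655914 239.40594598]]
325 255
[0.54335862 0.01736687 0.1992346 ] [-3.14083676e+00 -1.06001406e-03  2.78222969e+00] [-0.105 -0.119  1.835 -0.     1.427 -1.316]
((560.16748046875, 11.988297462463379), 77.20574951171875)
```

View pics/w4.png

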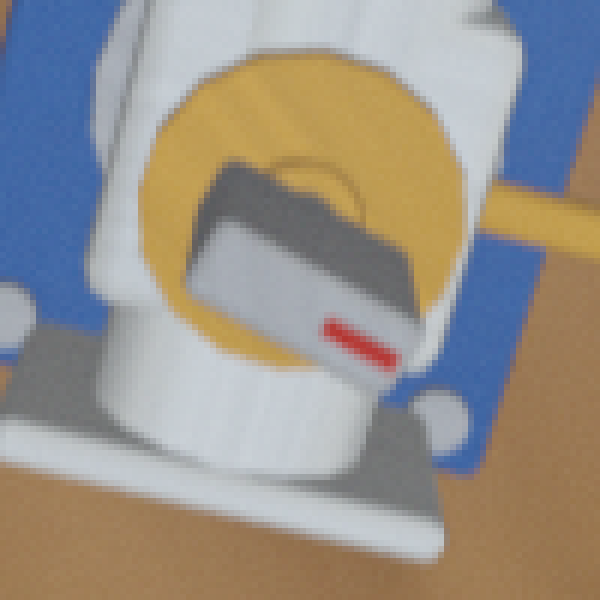

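The top face of the bar is centred at about (325.7,255.3), which matches the projected axis (325.5,255.3). The flange centre also matches. So the axis is (0.5435, 0.0187), with the red line at the lower-right end. Next I'll work out the heading.

```bash
python3 - <<'E'
from h import *
c=cap("wrist")
k=np.array([(232,218),(420,318),(385,392),(190,290)])/6+[274.5,204.5]
w=plane(c,k,.138);print((w*1000).round(1).tolist(),w.mean(0))
for a,b in((0,1),(3,2)):
    d=w[b]-w[a];print(np.degrees(np.arctan2(d[1],d[0])),np.linalg.norm(d))
for a,b in((3,0),(2,1)):
    d=w[b]-w[a];print('y',np.degrees(np.arctan2(d[1],d[0]))-90,np.linalg.norm(d))
s=arm.state();print(s['eef_pos'],np.degrees(s['ee_rot']))
E
```

```text
[[533.3, 14.1, 138.0], [551.0, 29.1, 138.0], [557.7, 22.7, 138.0], [539.3, 7.0, 138.0]] [0.54531227 0.0182478  0.138     ]
40.319395134887706 0.02318282652560813
40.41282919139797 0.024201798534232596
y 39.77014492870458 0.009289159397165814
y 46.06044846430433 0.009295892755857675
[0.5440019  0.01722975 0.20036924] [-1.79993675e+02  5.69081886e-02  1.59393695e+02]
```

Request:
move_arm:
  rows: [0,0,0,0,0,0.018,0,0,0,0,0,0.036,0,0,0,0,0,0.054,0,0,0,0,0,0.072,0,0,0,0,0,0.09,0,0,0,0,0,0.108,0,0,0,0,0,0.126,0,0,0,0,0,0.144,0,0,0,0,0,0.162,0,0,0,0,0,0.17]

```text
time_s: 8.72
eef_pos: [0.5446, 0.0171, 0.2016]
ee_rot: [-3.139, 0.002, -2.429]
force: [0.5, -0.6, 0.6]
finger_gap: 0.995
finger_force: 0.0
```

Request:
move_arm:
  rows: [0,0,0,0,0,0,0,0,0,0,0,0,0,0,0,0,0,0]

```text
time_s: 8.97
eef_pos: [0.5443, 0.0178, 0.2006]
ee_rot: [-3.14, 0.001, -2.434]
force: [-0.5, -0.6, -0.2]
finger_gap: 1.001
finger_force: 0.0
```

```bash
cat > st.py <<'E'
from h import *
s=arm.state();print(round(s['time_s'],2),s['eef_pos'].round(4),'yaw',(np.degrees(s['ee_rot'][2])%360).round(2),'F',s['force'].round(2),'M',s['ft_torque'].round(3),'gap',round(s['finger_gap'],3),'q',s['joint_positions'].round(3),'t6',s['joint_torque'][5].round(3))
E
python3 st.py
```

```text
8.97 [0.5443 0.0178 0.2006] yaw 220.57 F [-0.54 -0.6  -0.17] M [-0.014 -0.005 -0.01 ] gap 1.001 q [-0.104 -0.12   1.833 -0.     1.427 -2.383] t6 0.002
```

Request:
move_arm:
  rows: [0,0.0008,-0.02,0,0,0,0,0.0008,-0.04,0,0,0,0,0.0008,-0.06,0,0,0,0,0.0008,-0.08,0,0,0,0,0.0008,-0.09,0,0,0,0,0.0008,-0.094,0,0,0,0,0.0008,-0.094,0,0,0,0,0.0008,-0.094,0,0,0]

```text
time_s: 9.63
eef_pos: [0.5446, 0.0192, 0.1065]
ee_rot: [-3.14, 0.001, -2.432]
force: [-0.2, -0.7, 0.6]
finger_gap: 1.001
finger_force: 0.0
```

Request:
move_arm:
  rows: [0,0,0,0,0,0,0,0,0,0,0,0,0,0,0,0,0,0,0,0,0,0,0,0,0,0,0,0,0,0,0,0,0,0,0,0,0,0,0,0,0,0,0,0,0,0,0,0,0,0,0,0,0,0,0,0,0,0,0,0]
  claw: 0

```text
time_s: 10.47
eef_pos: [0.5441, 0.0192, 0.1057]
ee_rot: [-3.141, 0.0, -2.431]
force: [0.3, -1.3, 1.0]
finger_gap: 0.103
finger_force: 59.2
```

```bash
python3 st.py
```

```text
10.47 [0.5441 0.0192 0.1057] yaw 220.7 F [ 0.27 -1.31  1.01] M [-0.132 -0.003 -0.002] gap 0.103 q [-0.101 -0.027  1.911 -0.     1.257 -2.382] t6 -0.006
```

Request:
move_arm:
  rows: [0,0,0,0,0,-0.012,0,0,0,0,0,-0.025,0,0,0,0,0,-0.038,0,0,0,0,0,-0.051,0,0,0,0,0,-0.064,0,0,0,0,0,-0.077,0,0,0,0,0,-0.09,0,0,0,0,0,-0.1,0,0,0,0,0,-0.105,0,0,0,0,0,-0.11]

```text
time_s: 11.3
eef_pos: [0.5442, 0.019, 0.1058]
ee_rot: [-3.141, 0.001, -3.124]
force: [-0.5, -1.9, 1.6]
finger_gap: 0.107
finger_force: 59.2
```

```bash
python3 st.py
```

```text
11.3 [0.5442 0.019  0.1058] yaw 181.02 F [-0.49 -1.89  1.58] M [-0.231 -0.013  0.015] gap 0.107 q [-1.010e-01 -2.700e-02  1.911e+00 -1.000e-03  1.257e+00 -1.690e+00] t6 -0.238
```

Request:
move_arm:
  rows: [0,0,0,0,0,-0.004,0,0,0,0,0,-0.008,0,0,0,0,0,-0.012,0,0,0,0,0,-0.016,0,0,0,0,0,-0.02]

```text
time_s: 11.72
eef_pos: [0.5442, 0.019, 0.1058]
ee_rot: [-3.141, 0.001, 3.034]
force: [-0.2, -1.3, 0.9]
finger_gap: 0.106
finger_force: 59.2
```

```bash
python3 st.py
```

```text
11.72 [0.5442 0.019  0.1058] yaw 173.84 F [-0.15 -1.32  0.91] M [-0.226  0.003  0.   ] gap 0.106 q [-1.010e-01 -2.700e-02  1.911e+00 -1.000e-03  1.257e+00 -1.564e+00] t6 -0.195
```

Request:
move_arm:
  rows: [0,0,0,0,0,-0.004,0,0,0,0,0,-0.008,0,0,0,0,0,-0.012]

```text
time_s: 11.97
eef_pos: [0.5442, 0.019, 0.1058]
ee_rot: [-3.141, 0.001, 2.959]
force: [0.7, -1.5, 2.5]
finger_gap: 0.108
finger_force: 59.2
```

```bash
python3 st.py
```

```text
11.97 [0.5442 0.019  0.1058] yaw 169.52 F [ 0.69 -1.53  2.47] M [-0.278 -0.052  0.076] gap 0.108 q [-1.010e-01 -2.700e-02  1.911e+00 -1.000e-03  1.257e+00 -1.489e+00] t6 -0.195
```

Request:
move_arm:
  rows: [0,0,0,0,0,-0.004,0,0,0,0,0,-0.008,0,0,0,0,0,-0.012]

```text
time_s: 12.22
eef_pos: [0.5442, 0.0189, 0.1057]
ee_rot: [-3.141, 0.001, 2.883]
force: [0.7, -2.0, 1.8]
finger_gap: 0.106
finger_force: 59.3
```

```bash
python3 st.py
```

```text
12.22 [0.5442 0.0189 0.1057] yaw 165.2 F [ 0.69 -2.03  1.83] M [-0.281 -0.054  0.096] gap 0.106 q [-1.010e-01 -2.700e-02  1.911e+00 -1.000e-03  1.257e+00 -1.414e+00] t6 -0.195
```

Joint 6 torque is a clean signal (−0.195 while free running), so I'll watch it along with Mz.

Request:
move_arm:
  rows: [0,0,0,0,0,-0.004,0,0,0,0,0,-0.008,0,0,0,0,0,-0.012]

```text
time_s: 12.47
eef_pos: [0.5442, 0.0189, 0.1058]
ee_rot: [-3.141, 0.001, 2.808]
force: [-0.6, -1.8, 2.0]
finger_gap: 0.106
finger_force: 59.3
```

```bash
python3 st.py
```

```text
12.47 [0.5442 0.0189 0.1058] yaw 160.88 F [-0.58 -1.79  1.99] M [-0.284 -0.05   0.045] gap 0.106 q [-1.010e-01 -2.700e-02  1.911e+00 -1.000e-03  1.257e+00 -1.338e+00] t6 -0.195
```

Request:
move_arm:
  rows: [0,0,0,0,0,-0.004,0,0,0,0,0,-0.008,0,0,0,0,0,-0.012]

```text
time_s: 12.72
eef_pos: [0.5442, 0.0189, 0.1058]
ee_rot: [-3.141, 0.001, 2.732]
force: [-0.3, -1.3, 1.8]
finger_gap: 0.107
finger_force: 59.3
```

```bash
python3 st.py
```

```text
12.72 [0.5442 0.0189 0.1058] yaw 156.56 F [-0.29 -1.31  1.83] M [-0.302 -0.07   0.112] gap 0.107 q [-1.020e-01 -2.700e-02  1.911e+00 -1.000e-03  1.257e+00 -1.263e+00] t6 -0.195
```

Request:
move_arm:
  rows: [0,0,0,0,0,-0.004,0,0,0,0,0,-0.008,0,0,0,0,0,-0.012]

```text
time_s: 12.97
eef_pos: [0.5442, 0.0189, 0.1058]
ee_rot: [-3.141, 0.001, 2.657]
force: [0.5, -2.1, 1.4]
finger_gap: 0.109
finger_force: 59.3
```

```bash
python3 st.py
```

```text
12.97 [0.5442 0.0189 0.1058] yaw 152.24 F [ 0.53 -2.14  1.41] M [-0.315 -0.04   0.038] gap 0.109 q [-1.020e-01 -2.700e-02  1.911e+00 -1.000e-03  1.257e+00 -1.187e+00] t6 -0.195
```

Request:
move_arm:
  rows: [0,0,0,0,0,-0.004,0,0,0,0,0,-0.008,0,0,0,0,0,-0.012,0,0,0,0,0,-0.016]

```text
time_s: 13.3
eef_pos: [0.5442, 0.0188, 0.1057]
ee_rot: [-3.141, 0.001, 2.557]
force: [-0.1, -1.8, 2.7]
finger_gap: 0.11
finger_force: 59.3
```

```bash
python3 st.py
```

```text
13.3 [0.5442 0.0188 0.1057] yaw 146.48 F [-0.07 -1.82  2.75] M [-0.275 -0.043  0.032] gap 0.11 q [-1.020e-01 -2.700e-02  1.911e+00 -1.000e-03  1.257e+00 -1.087e+00] t6 -0.195
```

Request:
move_arm:
  rows: [0,0,0,0,0,-0.004,0,0,0,0,0,-0.008,0,0,0,0,0,-0.012]

```text
time_s: 13.55
eef_pos: [0.5442, 0.0188, 0.1058]
ee_rot: [-3.141, 0.001, 2.481]
force: [-0.2, -1.2, 1.3]
finger_gap: 0.11
finger_force: 59.3
```

```bash
python3 st.py
```

```text
13.55 [0.5442 0.0188 0.1058] yaw 142.16 F [-0.22 -1.19  1.29] M [-0.384 -0.008  0.057] gap 0.11 q [-1.020e-01 -2.700e-02  1.911e+00 -1.000e-03  1.257e+00 -1.012e+00] t6 -0.195
```

Request:
move_arm:
  rows: [0,0,0,0,0,-0.004,0,0,0,0,0,-0.008,0,0,0,0,0,-0.012,0,0,0,0,0,-0.016]

```text
time_s: 13.88
eef_pos: [0.5442, 0.0188, 0.1057]
ee_rot: [-3.141, 0.001, 2.381]
force: [0.4, -1.7, 2.2]
finger_gap: 0.102
finger_force: 59.3
```

```bash
python3 st.py
```

```text
13.88 [0.5442 0.0188 0.1057] yaw 136.4 F [ 0.37 -1.69  2.18] M [-0.359  0.009  0.049] gap 0.102 q [-1.020e-01 -2.700e-02  1.911e+00 -1.000e-03  1.257e+00 -9.110e-01] t6 -0.194
```

Request:
move_arm:
  rows: [0,0,0,0,0,-0.004,0,0,0,0,0,-0.008,0,0,0,0,0,-0.012]

```text
time_s: 14.13
eef_pos: [0.5441, 0.0188, 0.1057]
ee_rot: [-3.141, 0.001, 2.305]
force: [-1.1, -1.6, 1.7]
finger_gap: 0.11
finger_force: 59.3
```

```bash
python3 st.py
```

```text
14.13 [0.5441 0.0188 0.1057] yaw 132.08 F [-1.08 -1.63  1.69] M [-0.332  0.037 -0.002] gap 0.11 q [-1.020e-01 -2.700e-02  1.911e+00 -1.000e-03  1.257e+00 -8.360e-01] t6 -0.195
```

Request:
move_arm:
  rows: [0,0,0,0,0,-0.004,0,0,0,0,0,-0.008,0,0,0,0,0,-0.012,0,0,0,0,0,-0.016]

```text
time_s: 14.47
eef_pos: [0.5441, 0.0187, 0.1057]
ee_rot: [-3.141, 0.001, 2.205]
force: [-0.1, -1.2, 1.4]
finger_gap: 0.108
finger_force: 59.3
```

```bash
python3 st.py
```

```text
14.47 [0.5441 0.0187 0.1057] yaw 126.32 F [-0.12 -1.2   1.36] M [-0.362  0.01   0.088] gap 0.108 q [-1.020e-01 -2.700e-02  1.911e+00 -1.000e-03  1.257e+00 -7.350e-01] t6 -0.195
```

Request:
move_arm:
  rows: [0,0,0,0,0,-0.004,0,0,0,0,0,-0.008,0,0,0,0,0,-0.012]

```text
time_s: 14.72
eef_pos: [0.5441, 0.0187, 0.1058]
ee_rot: [-3.141, 0.001, 2.129]
force: [0.3, -2.5, 1.3]
finger_gap: 0.108
finger_force: 59.3
```

```bash
python3 st.py
```

```text
14.72 [0.5441 0.0187 0.1058] yaw 122.0 F [ 0.3  -2.53  1.35] M [-0.338  0.096  0.019] gap 0.108 q [-1.020e-01 -2.700e-02  1.911e+00 -1.000e-03  1.257e+00 -6.600e-01] t6 -0.195
```

Request:
move_arm:
  rows: [0,0,0,0,0,-0.004,0,0,0,0,0,-0.008,0,0,0,0,0,-0.012,0,0,0,0,0,-0.016]

```text
time_s: 15.05
eef_pos: [0.5441, 0.0187, 0.1058]
ee_rot: [-3.141, 0.001, 2.029]
force: [-0.3, -2.7, 1.7]
finger_gap: 0.107
finger_force: 59.3
```

```bash
python3 st.py
```

```text
15.05 [0.5441 0.0187 0.1058] yaw 116.24 F [-0.32 -2.68  1.74] M [-0.415  0.087  0.029] gap 0.107 q [-1.020e-01 -2.700e-02  1.911e+00 -1.000e-03  1.257e+00 -5.590e-01] t6 -0.195
```

Request:
move_arm:
  rows: [0,0,0,0,0,-0.004,0,0,0,0,0,-0.008,0,0,0,0,0,-0.012]

```text
time_s: 15.3
eef_pos: [0.544, 0.0187, 0.1058]
ee_rot: [-3.141, 0.001, 1.953]
force: [-0.9, -3.2, 2.9]
finger_gap: 0.104
finger_force: 59.3
```

```bash
python3 st.py
```

```text
15.3 [0.544  0.0187 0.1058] yaw 111.92 F [-0.95 -3.2   2.92] M [-0.402  0.068  0.063] gap 0.104 q [-1.020e-01 -2.700e-02  1.911e+00 -1.000e-03  1.257e+00 -4.840e-01] t6 -0.195
```

Request:
move_arm:
  rows: [0,0,0,0,0,-0.004,0,0,0,0,0,-0.008,0,0,0,0,0,-0.012,0,0,0,0,0,-0.016]

```text
time_s: 15.63
eef_pos: [0.544, 0.0187, 0.1058]
ee_rot: [-3.141, 0.001, 1.853]
force: [-0.8, -2.1, 2.7]
finger_gap: 0.107
finger_force: 59.3
```

```bash
python3 st.py
```

```text
15.63 [0.544  0.0187 0.1058] yaw 106.16 F [-0.84 -2.09  2.72] M [-0.367  0.125  0.061] gap 0.107 q [-1.020e-01 -2.700e-02  1.911e+00 -1.000e-03  1.257e+00 -3.830e-01] t6 -0.195
```

Request:
move_arm:
  rows: [0,0,0,0,0,-0.004,0,0,0,0,0,-0.008,0,0,0,0,0,-0.012]

```text
time_s: 15.88
eef_pos: [0.544, 0.0187, 0.1058]
ee_rot: [-3.141, 0.001, 1.778]
force: [-0.5, -3.0, 2.7]
finger_gap: 0.103
finger_force: 59.4
```

```bash
python3 st.py
```

```text
15.88 [0.544  0.0187 0.1058] yaw 101.85 F [-0.45 -3.01  2.73] M [-0.389  0.155  0.182] gap 0.103 q [-0.102 -0.027  1.911 -0.002  1.257 -0.308] t6 -0.114
```

Request:
move_arm:
  rows: [0,0,0,0,0,-0.004,0,0,0,0,0,-0.008,0,0,0,0,0,-0.012,0,0,0,0,0,-0.016]

```text
time_s: 16.22
eef_pos: [0.544, 0.0187, 0.1057]
ee_rot: [-3.141, 0.002, 1.678]
force: [-0.4, -2.8, 2.2]
finger_gap: 0.111
finger_force: 59.4
```

```bash
python3 st.py
```

```text
16.22 [0.544  0.0187 0.1057] yaw 96.12 F [-0.39 -2.81  2.25] M [-0.402  0.134  0.204] gap 0.111 q [-0.102 -0.027  1.911 -0.002  1.257 -0.208] t6 0.0
```

The seat is found. Torque rises linearly from about yaw 105.8° at roughly 1.14 N m/rad, and it now stands 9.7° past touch, about 0.2 N m (lightly bottomed). I'll hold briefly, then back off to 195.8°, which is +99.7° (0.277 turn).

Request:
move_arm:
  rows: [0,0,0,0,0,0,0,0,0,0,0,0,0,0,0,0,0,0]

```text
time_s: 16.47
eef_pos: [0.544, 0.0187, 0.1057]
ee_rot: [-3.141, 0.001, 1.679]
force: [-1.4, -4.7, 2.9]
finger_gap: 0.108
finger_force: 59.4
```

Request:
move_arm:
  rows: [0,0,0,0,0,0.01,0,0,0,0,0,0.025,0,0,0,0,0,0.04,0,0,0,0,0,0.055,0,0,0,0,0,0.07,0,0,0,0,0,0.085,0,0,0,0,0,0.1,0,0,0,0,0,0.115,0,0,0,0,0,0.13,0,0,0,0,0,0.14]

```text
time_s: 17.3
eef_pos: [0.5442, 0.0189, 0.1058]
ee_rot: [-3.141, 0.001, 2.561]
force: [-0.7, -3.5, 2.8]
finger_gap: 0.109
finger_force: 59.5
```

```bash
python3 st.py
```

```text
17.3 [0.5442 0.0189 0.1058] yaw 146.76 F [-0.66 -3.48  2.76] M [-0.653  0.14  -0.011] gap 0.109 q [-1.020e-01 -2.700e-02  1.911e+00 -1.000e-03  1.257e+00 -1.092e+00] t6 0.367
```

Request:
move_arm:
  rows: [0,0,0,0,0,0.012,0,0,0,0,0,0.027,0,0,0,0,0,0.042,0,0,0,0,0,0.057,0,0,0,0,0,0.072,0,0,0,0,0,0.087,0,0,0,0,0,0.102,0,0,0,0,0,0.117,0,0,0,0,0,0.13,0,0,0,0,0,0.137]

```text
time_s: 18.13
eef_pos: [0.5442, 0.0192, 0.1058]
ee_rot: [-3.141, 0.001, -2.862]
force: [-0.2, -2.8, 3.2]
finger_gap: 0.104
finger_force: 59.5
```

Request:
move_arm:
  rows: [0,0,0,0,0,0,0,0,0,0,0,0,0,0,0,0,0,0]

```text
time_s: 18.38
eef_pos: [0.5443, 0.0192, 0.1058]
ee_rot: [-3.141, 0.001, -2.866]
force: [-0.9, -2.7, 3.5]
finger_gap: 0.108
finger_force: 59.5
```

```bash
python3 st.py
```

```text
18.38 [0.5443 0.0192 0.1058] yaw 195.8 F [-0.87 -2.66  3.49] M [-0.577  0.005  0.009] gap 0.108 q [-0.101 -0.027  1.911 -0.     1.257 -1.948] t6 -0.044
```

Now let go, rise and check.

Request:
move_arm:
  rows: [0,0,0,0,0,0,0,0,0,0,0,0,0,0,0,0,0,0,0,0,0,0,0,0,0,0,0,0,0,0,0,0,0,0,0,0]
  claw: 1

```text
time_s: 18.88
eef_pos: [0.5438, 0.0195, 0.1053]
ee_rot: [3.141, -0.0, -2.865]
force: [0.3, 0.4, 0.4]
finger_gap: 0.942
finger_force: 0.0
```

Request:
move_arm:
  rows: [0,0,0.01,0,0,0,0,0,0.03,0,0,0,0,0,0.06,0,0,0,0,0,0.09,0,0,0,0,0,0.12,0,0,0,0,0,0.12,0,0,0,0,0,0.12,0,0,0,0,0,0.12,0,0,0]

```text
time_s: 19.55
eef_pos: [0.5437, 0.0194, 0.2255]
ee_rot: [3.142, 0.0, -2.865]
force: [-0.6, -0.1, -0.0]
finger_gap: 1.002
finger_force: 0.0
```

```bash
python3 st.py; python3 - <<'E'
from h import *
c=cap("wrist");P=c['pixels']
u=cv2.projectPoints(np.array([[.544,.0187,.138]]),cv2.Rodrigues(c['T'][:3,:3].T)[0],-c['T'][:3,:3].T@c['T'][:3,3],c['K'],c['D'])[0].reshape(-1,2);x,y=u[0].astype(int);print(x,y)
a=cv2.resize(P[y-40:y+40,x-40:x+40],(480,480),interpolation=0)
s=cap("side")
b=cv2.resize(s['pixels'][200:320,270:390],(320,320),interpolation=2)
b=np.vstack([b,cv2.resize(P,(320,160))]);cv2.imwrite('pics/w5.png',np.hstack([a,b]))
for st,ce in redblobs(s):
    if 330<ce[0]<360:print(st,ce,plane(s,[ce],.0225))
# axes of the picture: world heading of image right
for d in((10,0),(0,10)):
    w=plane(c,[(x,y),(x+d[0],y+d[1])],.138);e=w[1]-w[0];print(d,(e*1000).round(2))
E
```

```text
19.55 [0.5437 0.0194 0.2255] yaw 195.86 F [-0.56 -0.14 -0.02] M [-0.025  0.003  0.03 ] gap 1.002 q [-0.101 -0.138  1.807  0.     1.472 -1.949] t6 0.0
322 242
[340, 233, 16, 24, 313] [347.7, 244.4] [[ 0.45950536 -0.13972427  0.0225    ]]
(10, 0) [-1.97  6.96  0.  ]
(0, 10) [7.32 2.07 0.  ]
```

View pics/w5.png

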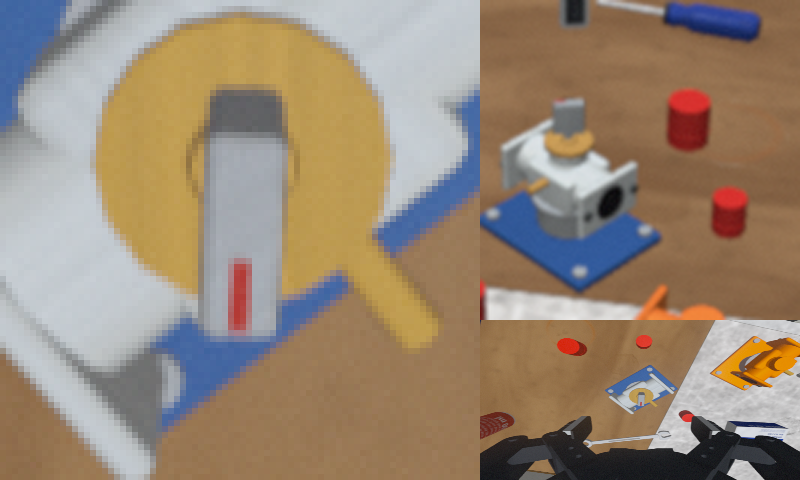

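The picture shows the bar aligned with the tool, its red line at the lower end (240,295 in the crop), heading about 16°. That is 90° out from first touch. The cap stands upright on the bench and the bystanders look undisturbed, so I'm handing in.

```bash
python3 -c "
from rig import arm
print(arm.finish_job())"
```

```text
the job is handed in; nothing more can be done
None
```

The job is handed in, with no verdict shown: the cap stands open side down on the bench, and the screw was bottomed at about 0.2 N m, backed off 90° from first touch and released, with the screwdriver, plug and carton left untouched.

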